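Seat an angle bracket on the pins of a drilling jig

ROBOT

A 6-joint arm with a two-finger parallel gripper is mounted at the origin on the work surface. World frame = base frame: x ahead of the robot, y to its left, z up, the work surface at z = 0. Lengths are in m, angles in rad, forces in N, time in s.
With the tool pointing down it reaches from about 0.25 to 0.775 m from the base axis. Payload 4 kg.
Tool frame: the origin (TCP) lies at the very end of the fingers, on their centre line; the grasp point (between the pads) lies 19 mm behind it; z points along the fingers, y is the line along which they close (so a half turn about z gives the same grasp; the last joint's range is limited). The gripper opens to 94 mm and grips with 3 to 60 N. Pads are 16 mm wide; open, the fingers measure 119 mm over their backs; the gripper's body (75 mm by 177 mm) begins 78 mm behind the grasp point.
Start: joints at [1.058, 0.087, 1.371, -0, 1.684, -0.103], TCP at [0.219, 0.504, 0.206] pointing down, gripper open.
Joint ranges: [-3.1, 3.1], [-0.76, 2.03], [0.27, 2.55], [-1.08, 4.22], [0.17, 2.65], [-2.57, 2.57]. Speed limits (rad/s): [2.79, 2.79, 3.14, 3.14, 3.14, 3.14].

INTERFACE

Orientations are given as [roll, pitch, yaw] about the fixed x, y, z axes, in that order (R = Rz(yaw) Ry(pitch) Rx(roll)).
In Python, from bench import robot, vision gives the robot as it stands.
- The arm moves only by the shell command python3 -m crank 'ROWS'. ROWS is JSON, a list of rows, each a list of 3 entries, a list of its own where there are three numbers: the closure, from 0 (fully open) to 1 (shut), then the shift along the tool's x, y, z in m, then the turn, a rotation vector about the tool's x, y, z in degrees. A call has 1 to 8 rows; each row shifts and turns the commanded pose from where the row before left it, along the tool's axes as they then stand; what a row does not reach is not made up. A row lasts 1/10 s, in which the tool goes at most 50 mm and 8.59 degrees, less where a joint would pass 70% of its speed; a pose out of reach is approached as far as the arm can. A call with a gripper value outside its range is refused whole. The fingers move at their own pace and stop on an object; the grip force is fixed at half the most. Time passes only in rows, so rows that do not move let the fingers close. It gives the time, the measured TCP pose, the force, the opening and the grip force at its end, in the units of the state.
- robot.get_obs(): the state, without advancing time (a new reading comes with each control period).
- vision.snapshot(name): name is "scene" or "top" or "wrist"; returns a dict with "color" (480x640x3 uint8, red, green, blue), "z_map" (480x640 float32, m along the optical axis (not along the pixel's ray), 0 where there is no reading), "fx", "fy", "cx", "cy" (pixels), "R" (3x3) and "t" (3): a world point X has camera coordinates R X + t. Camera axes: x right, y down, z forward; pixel columns grow to the right and rows downward; lengths in m; the calibration is good to about 2 mm. The wrist camera is an equidistant fisheye: a pixel r from the principal point sees the ray r / f radians off the axis. A picture is of the moment at which its call begins.
- robot.close_job(): hands the job in; it is judged then, once.
The state is a dict: "time": time; "joint_positions": joint angles; "qvel": joint speeds; "joint_torque": joint torques, N m; "tool_pos": TCP position; "ee_rot": TCP orientation; "wrist_force": force on the tool from outside, world axes, zero at the start; "wrist_torque": the same for the moment, N m; "width": finger opening in m; "finger_force": force on a finger pad.
Only numpy, scipy, OpenCV 4.12 (cv2) and the standard library are available. Lean on these libraries where they do the work, as an engineer would, in place of code of your own. Each camera call takes 0.05 s, during which the arm holds its last target. There are 200 camera calls.

TASK

An angle bracket lies on the brown wooden loading ledge of the drilling jig. With the fingertips, push it sideways along the ledge and over the jig's two locating pins until both of its holes drop over the pins and it sits flat on the jig's bed, then take the hand clear. Only push it: never pinch or lift the bracket, and leave the other things on the bench where they are.

Things in the scene. Friction and masses are not known exactly. Their poses are not given: they have to be found in the camera images.
- jig: Drilling jig, fixed: a dark steel board 230 mm (its x) by 270 mm (its y), turned up to 0.25 rad. Origin on the table under the middle of the ledge's front edge; z up, +y about to the robot's left. The dark bed (y -130 to 0 mm) has its top 16 mm above the table. The bracket is to be slid off the ledge along the jig's -y; there are no side guides.
- ledge (a point): Middle of the brown wooden ledge's front edge, on its top. The ledge fills the jig's +y half (jig y 0 to 140 mm, x -115 to 115 mm), its top 28 mm above the table, 12 mm above the bed.
- pin_a (a point): Tip of the locating pin nearer the robot: jig frame x -50, y -58 mm, 27 mm above the table. Each pin is 12 mm across and 11 mm tall above the bed; its upper 7 mm taper to a flat tip 5 mm across. The tips lie 1 mm below the ledge's level, so that the bracket slides over them.
- pin_b (a point): Tip of the other, equal locating pin: jig frame x +50, y -58 mm, 27 mm above the table.
- bracket: Loose aluminium angle bracket, 0.34 to 0.59 kg. Base plate 150 mm (its x) by 110 mm (its y), 8 mm thick; origin at the centre of its underside, z up. It starts flat on the ledge (underside 28 mm above the table), origin at jig x -15 to 15, y 25 to 60 mm, axes within 0.2 rad of the jig's. Seated, the underside is 16 mm above the table.
- upright (a point): Middle of the top of the bracket's upright, at bracket x 0, y 51 mm, 48 mm above the underside. The upright is a plain wall, 150 mm wide and 8 mm thick (y 47 to 55 mm), along the whole trailing (+y) edge of the base plate; the plate's bare end points to the pins. The centre of mass is about 14 mm from the bracket's origin towards the upright.
- hole_a (a point): Centre of one hole at the bracket's underside, bracket frame x -50, y 0 mm. Both are through holes 15 mm across. Goes over pin_a.
- hole_b (a point): Centre of the other hole at the underside, bracket frame x +50, y 0 mm, 15 mm across. Goes over pin_b.
- tin: Bystander: a closed tin, 60 mm across, 90 mm high, stands beside the jig at its +x side. Leave it in place.
- jar: Bystander: a small closed jar, 48 mm across, 65 mm high, beyond the jig's -y end. Leave it in place.
- junction_box: Bystander: a grey plastic box 85 x 85 x 45 mm, beyond the jig's -y end. Leave it in place.
- screwdriver: Bystander: a screwdriver lying on the table between the robot and the jig, roughly along the jig's y axis. Leave it in place.
- carton: Bystander: a cardboard carton 120 x 80 x 70 mm at the left rear. Leave it in place.
- channel: Bystander: an offcut of steel channel, 160 x 41 x 41 mm, lying open side up on the right. Leave it in place.
- wrench: Bystander: a wrench lying on the left. Leave it in place.
Mind the look-alikes: they are no part of the job. Leave any blue or yellow look-alike of the bracket alone.

How it is judged:
By the outcome, as a careful person would: the job done as asked, in the order asked, and still so for the second after the job is handed in, with the robot touching nothing.
It also fails if it takes over 58 s, if anything falls off the work surface, if the arm or the gripper's body presses on something with over 40 N, if the wrist force passes 120 N, or if a joint passes its speed limit or range.

## Working session

There is one attempt and no reset: what is moved stays moved. The work goes in short steps, Python scripts to look and compute and a shell command to move; the robot and the scene stay as the last step left them, time stands still between calls to the robot, and variables do not carry over. Pictures are saved under pics/ and viewed, at most 10 in all, crops included, and the job is handed in when it is done.

```bash
mkdir -p pics; ls
python3 - <<'E'
from bench import robot, vision
import cv2,numpy as np
for n in ["top","scene"]:
    s=vision.snapshot(n); cv2.imwrite(f"pics/{n}0.png",s["color"][:,:,::-1]); np.savez(f"pics/{n}0.npz",**s)
    print(n,s["fx"],s["cx"],s["cy"],s["R"],s["t"])
print(robot.get_obs())
E
```

```text
pics
top 436.4870375536035 312.9094033621398 244.0978743387093 [[ 7.31279131e-02 -9.97322568e-01  6.66423515e-05]
 [-9.77054527e-01 -7.16551772e-02 -2.00574141e-01]
 [ 2.00041892e-01  1.46024551e-02 -9.79678524e-01]] [-0.03477514  0.52901815  1.09082609]
scene 569.6599346959672 311.06593868956304 239.61367531608872 [[-0.52891597  0.84864966 -0.00645341]
 [ 0.68432108  0.42197702 -0.59467643]
 [-0.50194876 -0.31895006 -0.80393924]] [ 0.26214291 -0.28620533  1.70163613]
{'time': 0.1, 'joint_positions': array([ 1.05788749e+00,  8.78707215e-02,  1.37207692e+00, -2.75566152e-05,
        1.68355764e+00, -1.03087870e-01]), 'qvel': array([ 0.00080803, -0.0009562 , -0.00475549, -0.00027391, -0.00242416,
        0.00010236]), 'joint_torque': array([ 1.89442493e-03, -3.41253054e+01, -3.03301191e+01,  7.18998956e-02,
        3.04231758e-02, -1.24186763e-04]), 'tool_pos': array([0.2189181 , 0.50403773, 0.20444015]), 'ee_rot': array([-3.13968735e+00, -1.69578161e-04,  2.73176845e+00]), 'wrist_force': array([-0.3640557 ,  0.26839706, -0.74523068]), 'wrist_torque': array([ 0.02959197, -0.0025499 ,  0.01316248]), 'finger_force': 0.0, 'width': 0.09345644500190242}
```

View pics/top0.png

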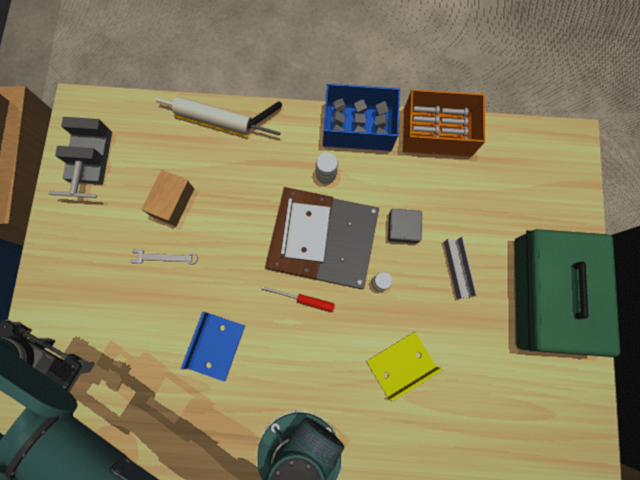

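View pics/scene0.png

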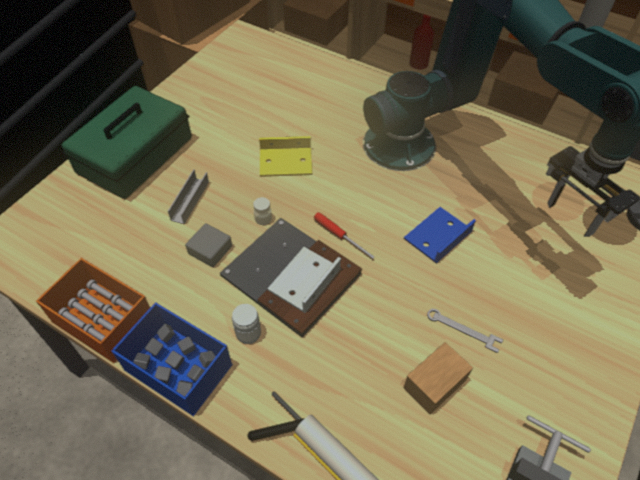

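Candidates in the top view are silver at (305,232), blue at (213,347) and yellow at (403,365). I choose the silver one, on the brown ledge, and check it in a close crop.

```bash
cat > h.py <<'E'
import numpy as np,cv2
def cast(s,uv,z):
    uv=np.atleast_2d(uv).astype(float); R=s["R"];t=s["t"]
    d=np.c_[(uv[:,0]-s["cx"])/s["fx"],(uv[:,1]-s["cy"])/s["fy"],np.ones(len(uv))]@R
    c=-R.T@t; return c+d*((z-c[2])/d[:,2])[:,None]
def proj(s,X):
    X=np.atleast_2d(X)@s["R"].T+s["t"]; return np.c_[s["fx"]*X[:,0]/X[:,2]+s["cx"],s["fy"]*X[:,1]/X[:,2]+s["cy"]]
E
python3 - <<'E'
from h import *
s=dict(np.load("pics/top0.npz")); im=s["color"][:,:,::-1]
x0,y0=255,180
c=cv2.resize(im[180:300,255:395],None,fx=5,fy=5,interpolation=cv2.INTER_CUBIC); cv2.imwrite("pics/crop0.png",c)
hsv=cv2.cvtColor(im,cv2.COLOR_BGR2HSV)
roi=np.zeros(im.shape[:2],np.uint8); roi[180:300,255:395]=1
def rect(m,z,n):
    m=cv2.morphologyEx(m.astype(np.uint8)*roi,cv2.MORPH_OPEN,np.ones((3,3)))
    k=max(cv2.findContours(m,0,2)[0],key=cv2.contourArea)
    P=cast(s,k[:,0],z)[:,:2].astype(np.float32)
    r=cv2.minAreaRect(P); print(n,r,cv2.boxPoints(r).round(4).tolist(), 'px',cv2.minAreaRect(k))
h,S,v=cv2.split(hsv)
rect((S<50)&(v>130)&(np.arange(640)[None]<335),.036,"plate")
rect((S<60)&(v<115)&(np.arange(640)[None]>318),.016,"bed")
rect(((h<15)|(h>170))&(S>100)&(v<110),.028,"ledge")
E
```

```text
plate ((0.5721428394317627, 0.027045708149671555), (0.11470016837120056, 0.1593085378408432), 87.0304183959961) [[0.4896000027656555, -0.026100000366568565], [0.6486999988555908, -0.03440000116825104], [0.654699981212616, 0.08020000159740448], [0.49559998512268066, 0.08839999884366989]] px ((305.5400085449219, 230.22000122070312), (42.992088317871094, 57.699913024902344), 8.130102157592773)
bed ((0.5495207905769348, -0.08895529806613922), (0.12851442396640778, 0.22850871086120605), 82.16181945800781) [[0.4275999963283539, -0.13699999451637268], [0.6539000272750854, -0.16820000112056732], [0.671500027179718, -0.04089999943971634], [0.44510000944137573, -0.009700000286102295]] px ((347.7599792480469, 243.24346923828125), (47.91622543334961, 82.35916900634766), 11.689369201660156)
ledge ((0.5671275854110718, 0.043537188321352005), (0.13722439110279083, 0.22908972203731537), 82.09297943115234) [[0.4442000091075897, -0.008700000122189522], [0.6711000204086304, -0.04019999876618385], [0.6899999976158142, 0.09570000320672989], [0.46309998631477356, 0.12729999423027039]] px ((298.8316955566406, 232.28533935546875), (51.47431182861328, 82.90367126464844), 12.094757080078125)
```

View pics/crop0.png

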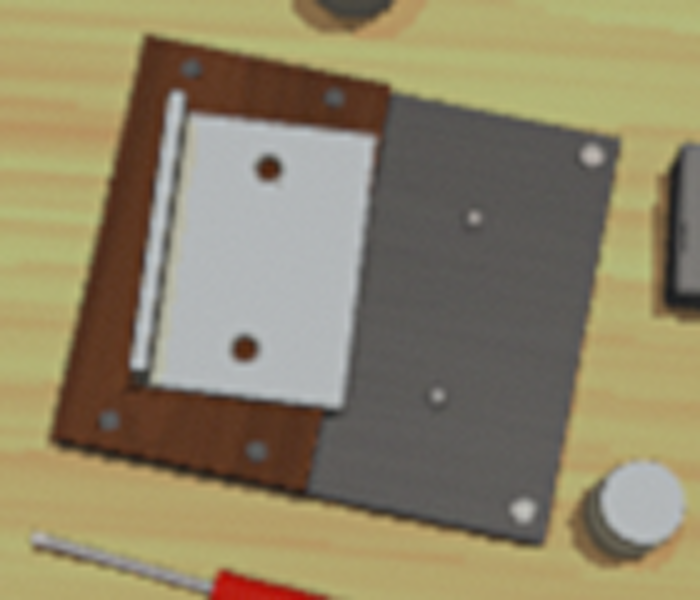

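Run:
```python
from h import *
s=dict(np.load("pics/top0.npz"))
f=lambda c:(np.array(c)+.5)/5-.5+[255,180]
ang=lambda a,b:np.arctan2(b[1]-a[1],b[0]-a[0])
pa,pb=cast(s,f([(437,396),(474,218)]),.027)
ha,hb=cast(s,f([(245,348),(269,168)]),.036)
print("pins",pa,pb,np.hypot(*(pb-pa)[:2]),ang(pa,pb)); print("holes",ha,hb,np.hypot(*(hb-ha)[:2]),ang(ha,hb))
uw=cast(s,f([(141,372),(176,92)]),.076); print("upright top",uw,ang(*uw))
th=ang(pa,pb); R=np.array([[np.cos(th),np.sin(th)],[-np.sin(th),np.cos(th)]])
mp=(pa+pb)[:2]/2; mh=(ha+hb)[:2]/2
print("jig origin",mp-R.T@[0,-.058],"hole mid in jig",R@(mh-mp)+[0,-.058],"rel yaw",ang(ha,hb)-th)
```

```text
pins [ 0.50135029 -0.07586153  0.027     ] [ 0.60047879 -0.0900173   0.027     ] 0.10013413643941646 -0.14184328532841825
holes [0.51813053 0.02792408 0.036     ] [0.61784364 0.02265492 0.036     ] 0.09985223438730895 -0.05279407037175123
upright top [[0.49415619 0.0785855  0.076     ]
 [0.64437856 0.07324014 0.076     ]] -0.03556795981557667
jig origin [ 0.55911389 -0.0255219 ] hole mid in jig [0.00160097 0.0515555 ] rel yaw 0.08904921495666701
```

Bracket confirmed: its hole midpoint is at jig (2, 52) mm, yawed 0.09 rad to the jig. I'll use the open fingers as a two-point pusher behind the upright, turning first.

```bash
python3 -m crank '[[0,[0,0,0],[0,0,8.5]],[0,[0,0,0],[0,0,8.5]],[0,[0,0,0],[0,0,8.5]],[0,[0,0,0],[0,0,8.5]],[0,[0,0,0],[0,0,8.5]],[0,[0,0,0],[0,0,8.5]],[0,[0,0,0],[0,0,8.5]],[0,[0,0,0],[0,0,8.5]]]'
python3 -m crank '[[0,[-0.03,0.03,0],[0,0,0]],[0,[-0.03,0.03,0],[0,0,0]],[0,[-0.03,0.03,0],[0,0,0]],[0,[-0.03,0.03,0],[0,0,0]],[0,[-0.03,0.03,0],[0,0,0]],[0,[-0.03,0.03,0],[0,0,0]],[0,[-0.03,0.03,0],[0,0,0]],[0,[-0.03,0.03,0],[0,0,0]]]'
python3 -m crank '[[0,[-0.03,0.03,0],[0,0,0]],[0,[-0.03,0.03,0],[0,0,0]],[0,[-0.03,0.03,0],[0,0,0]],[0,[-0.03,0.03,0],[0,0,0]],[0,[0,0,0],[0,0,0]],[0,[0,0,0],[0,0,0]]]'
cat > st.py <<'E'
# where the tool stands: fingertip-front gap to the upright etc.
from bench import robot,vision
from h import *
o=robot.get_obs(); p=o["tool_pos"]; y=o["ee_rot"][2]
print("t",round(o["time"],2),"tcp",p.round(4),"rot",o["ee_rot"].round(4),"F",o["wrist_force"].round(1),"w",round(o["width"],4))
E
python3 - <<'E'
import st; from h import *; from bench import vision
s=vision.snapshot("wrist"); cv2.imwrite("pics/w1.png",s["color"][:,:,::-1]); np.savez("pics/w1.npz",**s)
print(-s["R"].T@s["t"],s["R"][2])
E
```

```text
time: 0.9
tool_pos: [0.219, 0.5042, 0.2048]
ee_rot: [-3.141, 0.001, 1.539]
wrist_force: [-0.3, 0.4, -0.0]
width: 0.0939
finger_force: 0.0
time: 1.7
tool_pos: [0.4535, 0.2568, 0.205]
ee_rot: [-3.141, 0.0, 1.545]
wrist_force: [0.8, 0.8, -0.4]
width: 0.094
finger_force: 0.0
time: 2.3
tool_pos: [0.5696, 0.1347, 0.2044]
ee_rot: [-3.139, -0.0, 1.543]
wrist_force: [-0.7, 0.3, -0.1]
width: 0.0941
finger_force: 0.0
t 2.3 tcp [0.5696 0.1347 0.2044] rot [-3.1393e+00 -3.0000e-04  1.5432e+00] F [-0.7  0.3 -0.1] w 0.0941
[0.57156555 0.2068218  0.38347507] [-0.00952341 -0.25244825 -0.96756353]
```

View pics/w1.png

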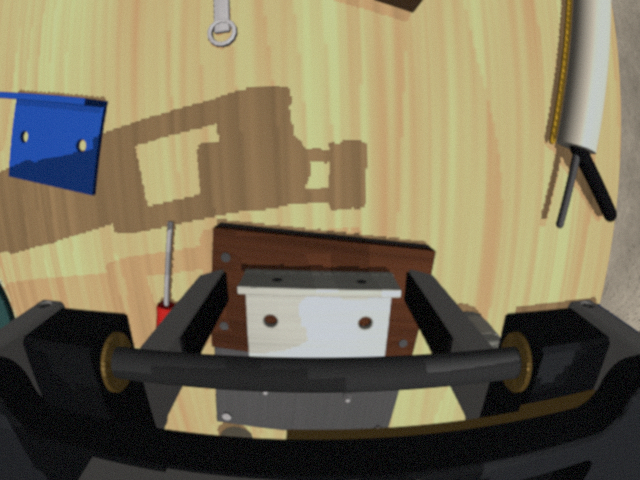

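Wrist view: upright top edge from (240,290) to (400,293), holes at (270,321) and (366,323), pin tips at (265,392) and (348,400). I'll cross-check these by fisheye rays.

```bash
cat >> h.py <<'E'
def fcast(s,uv,z):
    uv=np.atleast_2d(uv).astype(float); q=np.c_[(uv[:,0]-s["cx"])/s["fx"],(uv[:,1]-s["cy"])/s["fy"]]
    r=np.hypot(*q.T); d=np.c_[q*(np.sin(r)/r)[:,None],np.cos(r)]@s["R"]
    c=-s["R"].T@s["t"]; return c+d*((z-c[2])/d[:,2])[:,None]
def report(ha,hb,pa=(.5014,-.0759),pb=(.6005,-.0900)):
    ha,hb,pa,pb=[np.array(a)[:2] for a in(ha,hb,pa,pb)]
    th=np.arctan2(*(pb-pa)[::-1]); R=np.array([[np.cos(th),np.sin(th)],[-np.sin(th),np.cos(th)]])
    print("pins",pa.round(4),pb.round(4),"th",th.round(4),"len",np.hypot(*(hb-ha)).round(4),"hole errs in jig (mm)",(R@(ha-pa)*1e3).round(1),(R@(hb-pb)*1e3).round(1),
     "yaw",(np.arctan2(*(hb-ha)[::-1])-th).round(4))
E
python3 - <<'E'
from h import *
s=dict(np.load("pics/w1.npz"))
H=fcast(s,[(270,321),(366,323)],.036);P=fcast(s,[(265,392),(348,400)],.027)
print(H,P); report(*H); report(*H,*P)
print(fcast(s,[(240,290),(400,293)],.076), fcast(s,[(240,272),(400,272)],.076))
E
```

```text
[[0.51734633 0.0270984  0.036     ]
 [0.61829359 0.02187294 0.036     ]] [[ 0.50162771 -0.07556062  0.027     ]
 [ 0.6011244  -0.09006272  0.027     ]]
pins [ 0.5014 -0.0759] [ 0.6005 -0.09  ] th -0.1413 len 0.1011 hole errs in jig (mm) [  1.3 104.2] [  1.9 113.3] yaw 0.0896
pins [ 0.5016 -0.0756] [ 0.6011 -0.0901] th -0.1447 len 0.1011 hole errs in jig (mm) [  0.7 103.9] [  0.8 113.2] yaw 0.093
[[0.49828843 0.07952079 0.076     ]
 [0.64375456 0.07240323 0.076     ]] [[0.49996227 0.09691453 0.076     ]
 [0.64278397 0.09289197 0.076     ]]
```

Both views agree to about 1 mm. I'll move behind the upright and descend.

```bash
python3 -m crank '[[0,[-0.015,0.002,0],[0,0,1.3]],[0,[-0.015,0.002,0],[0,0,0]],[0,[0,0,0.03],[0,0,0]],[0,[0,0,0.03],[0,0,0]],[0,[0,0,0.03],[0,0,0]],[0,[0,0,0.03],[0,0,0]],[0,[0,0,0.03],[0,0,0]],[0,[0,0,0],[0,0,0]]]'
python3 -m crank '[[0,[0,0,0.01],[0,0,0]],[0,[0,0,0.008],[0,0,0]],[0,[0,0,0],[0,0,0]]]'
```

```text
time: 3.15
tool_pos: [0.5685, 0.1043, 0.0506]
ee_rot: [-3.132, 0.002, 1.522]
wrist_force: [-0.2, -0.4, 0.2]
width: 0.0939
finger_force: 0.0
time: 3.45
tool_pos: [0.5727, 0.1051, 0.0377]
ee_rot: [3.141, -0.0, 1.522]
wrist_force: [-0.4, 0.7, -0.2]
width: 0.094
finger_force: 0.0
```

```bash
python3 -m crank '[[0,[-0.004,0,0],[0,0,0]],[0,[-0.004,0,0],[0,0,0]],[0,[-0.004,0,0],[0,0,0]],[0,[-0.004,0,0],[0,0,0]],[0,[-0.003,0,0],[0,0,0]],[0,[-0.003,0,0],[0,0,0]],[0,[0,0,0],[0,0,0]]]'
python3 -m crank '[[0,[-0.004,0,0],[0,0,0.7]],[0,[-0.004,0,0],[0,0,0.7]],[0,[-0.004,0,0],[0,0,0.7]],[0,[-0.004,0,0],[0,0,0.7]],[0,[-0.004,0,0],[0,0,0.7]],[0,[-0.004,0,0],[0,0,0.7]],[0,[-0.004,0,0],[0,0,0.7]],[0,[0,0,0],[0,0,0.3]]]'
python3 -m crank '[[0,[-0.004,0,0],[0,0,0]],[0,[-0.004,0,0],[0,0,0]],[0,[-0.004,0,0],[0,0,0]],[0,[0,0,0],[0,0,0]]]'
python3 - <<'E'
import st; from h import *; from bench import vision
a=vision.snapshot("top"); b=vision.snapshot("wrist"); np.savez("pics/t2.npz",**a); np.savez("pics/w2.npz",**b)
c1=cv2.resize(a["color"][190:290,270:390],(480,400),interpolation=cv2.INTER_CUBIC)
c2=cv2.resize(b["color"][260:460,200:440],(480,400),interpolation=cv2.INTER_CUBIC)
cv2.imwrite("pics/c2.png",np.vstack([c1,c2])[:,:,::-1][:, :][:600]) if 0 else cv2.imwrite("pics/c2.png",np.hstack([cv2.resize(c1,(390,325)),cv2.resize(c2,(390,325))])[:,:,::-1])
E
```

```text
time: 4.15
tool_pos: [0.5719, 0.083, 0.0379]
ee_rot: [3.141, -0.0, 1.522]
wrist_force: [1.2, 1.3, 0.7]
width: 0.0941
finger_force: 0.7
time: 4.95
tool_pos: [0.5689, 0.0543, 0.0373]
ee_rot: [-3.141, 0.001, 1.43]
wrist_force: [1.9, 1.0, 0.2]
width: 0.0941
finger_force: 0.5
time: 5.35
tool_pos: [0.5671, 0.0425, 0.0372]
ee_rot: [-3.141, 0.001, 1.431]
wrist_force: [0.6, 1.0, 0.7]
width: 0.094
finger_force: 0.1
t 5.35 tcp [0.5671 0.0425 0.0372] rot [-3.1408e+00  1.2000e-03  1.4310e+00] F [0.6 1.  0.7] w 0.094
```

View pics/c2.png

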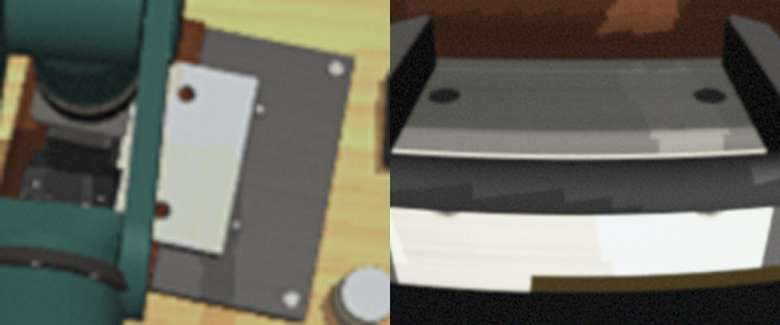

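Left crop (top view): holes at (186,94) and (162,210), pins at (260,108) and (236,225). The bracket is square to the jig, its edge just short of the pins.

```bash
cat > meas.py <<'E'
from h import *
def blobs(s,guess,z,bright=False):
    g=cv2.cvtColor(s["color"],cv2.COLOR_RGB2GRAY).astype(float); out=[]
    for u,v in guess:
        u,v=int(round(u)),int(round(v)); w=g[v-4:v+5,u-4:u+5]; k=(w-np.median(w) if bright else np.median(w)-w); k=np.clip(k-15,0,None)
        yy,xx=np.mgrid[-4:5,-4:5]; out.append((u+(k*xx).sum()/k.sum(),v+(k*yy).sum()/k.sum()))
    return cast(s,out,z)
E
python3 - <<'E'
from meas import *
s=dict(np.load("pics/t2.npz")); f=lambda L:[((x+.5)/3.25-.5+270,(y+.5)/3.25-.5+190) for x,y in L]
H=blobs(s,f([(162,210),(186,94)]),.036)
P=blobs(s,f([(236,225),(260,108)]),.027,True)
report(*H); report(*H,*P); M=cast(s,f([(162,210),(186,94)]),.036); report(*M)
s=dict(np.load("pics/top0.npz")); report(*blobs(s,[(303.6,249.2),(308.4,213.2)],.036),*blobs(s,[(342,259),(349.5,223.2)],.027,True))
E
```

```text
pins [ 0.5014 -0.0759] [ 0.6005 -0.09  ] th -0.1413 len 0.1002 hole errs in jig (mm) [-2.3 64.8] [-2.3 61.8] yaw -0.0295
pins [ 0.5021 -0.067 ] [ 0.603  -0.0829] th -0.1556 len 0.1002 hole errs in jig (mm) [-2.5 55.9] [-4.5 54.4] yaw -0.0153
pins [ 0.5014 -0.0759] [ 0.6005 -0.09  ] th -0.1413 len 0.0998 hole errs in jig (mm) [-2.4 61. ] [-2.8 62.1] yaw 0.0107
pins [ 0.502  -0.0763] [ 0.6009 -0.0901] th -0.139 len 0.0999 hole errs in jig (mm) [  1.4 105.6] [  1.  114.2] yaw 0.0858
```

```bash
python3 -m crank '[[0,[-0.004,0.0003,0],[0,0,0]],[0,[-0.004,0.0003,0],[0,0,0]],[0,[-0.004,0.0003,0],[0,0,0]],[0,[-0.004,0.0003,0],[0,0,0]],[0,[-0.004,0.0003,0],[0,0,0]],[0,[-0.004,0.0003,0],[0,0,0]],[0,[-0.004,0.0003,0],[0,0,0]],[0,[-0.004,0.0003,0],[0,0,0]]]'
python3 -m crank '[[0,[-0.004,0,0],[0,0,0]],[0,[-0.004,0,0],[0,0,0]],[0,[-0.004,0,0],[0,0,0]],[0,[0,0,0],[0,0,0]]]'
python3 - <<'E'
import st; from h import *; from bench import vision
a=vision.snapshot("top"); b=vision.snapshot("scene"); np.savez("pics/t3.npz",**a); np.savez("pics/s3.npz",**b)
c1=cv2.resize(a["color"][190:290,290:390],(400,400),interpolation=cv2.INTER_CUBIC)
c2=cv2.resize(b["color"][210:310,220:320],(400,400),interpolation=cv2.INTER_CUBIC)
cv2.imwrite("pics/c3.png",np.hstack([c1,c2])[:,:,::-1])
E
```

```text
time: 6.25
tool_pos: [0.5655, 0.0111, 0.0376]
ee_rot: [3.141, -0.0, 1.432]
wrist_force: [-0.2, 2.3, -0.3]
width: 0.0941
finger_force: 1.1
time: 6.65
tool_pos: [0.5636, -0.0015, 0.0373]
ee_rot: [-3.141, 0.001, 1.431]
wrist_force: [-0.5, -0.5, 0.6]
width: 0.0939
finger_force: 0.0
t 6.65 tcp [ 0.5636 -0.0015  0.0373] rot [-3.1414e+00  1.2000e-03  1.4309e+00] F [-0.5 -0.5  0.6] w 0.0939
```

View pics/c3.png

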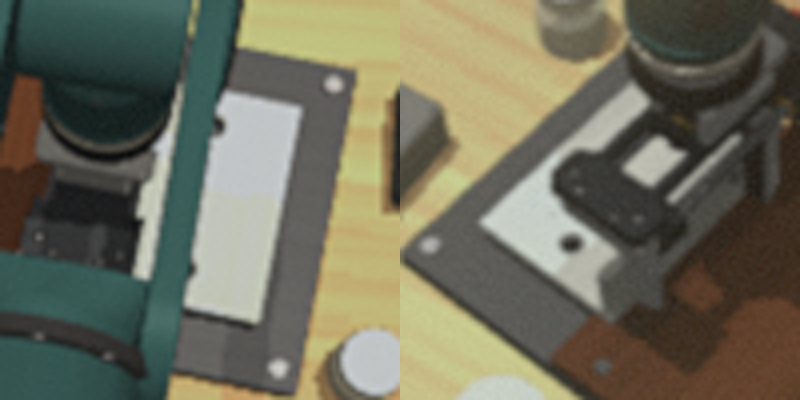

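The top crop shows the plate's front corners at (302,106) and (258,325), and the holes half hidden at (216,126) and (190,270). In the scene crop, hole_b is at (571,243) and the front +x corner at (482,222).

Run:
```python
from meas import *
a=dict(np.load("pics/t3.npz")); b=dict(np.load("pics/s3.npz"))
f=lambda L,o:[((x+.5)/4-.5+o[0],(y+.5)/4-.5+o[1]) for x,y in L]
report(*cast(a,f([(190,270),(217,126)],(290,190)),.036))
th=-.1413; R=np.array([[np.cos(th),np.sin(th)],[-np.sin(th),np.cos(th)]]); m=np.array([.551,-.083])
J=lambda X:(((X[:,:2]-m)@R.T)*1e3).round(1)
print("front corners in pin frame (seated: -75/75,-55)",J(cast(a,f([(258,325),(302,106)],(290,190)),.036)))
print("scene hole_b (50,0)",J(cast(b,f([(171,243)],(220,210)),.036)),"corners +x front, +x", J(cast(b,f([(82,222)],(220,210)),.036)))
s0=dict(np.load("pics/scene0.npz"));
```

```text
pins [ 0.5014 -0.0759] [ 0.6005 -0.09  ] th -0.1413 len 0.1002 hole errs in jig (mm) [-0.  13.8] [ 0.1 15.9] yaw 0.021
front corners in pin frame (seated: -75/75,-55) [[-76.5 -37.2]
 [ 75.9 -37.3]]
scene hole_b (50,0) [[51. 18.]] corners +x front, +x [[ 74.8 -34.7]]
```

```bash
python3 -m crank '[[0,[-0.004,0,0],[0,0,0]],[0,[-0.004,0,0],[0,0,0]],[0,[-0.004,0,0],[0,0,0]],[0,[-0.002,0,0],[0,0,0]],[0,[0,0,0],[0,0,0]]]'
python3 -m crank '[[0,[-0.001,0,0],[0,0,0]],[0,[-0.001,0,0],[0,0,0]],[0,[0,0,0],[0,0,0]]]'
python3 -m crank '[[0,[-0.001,0,0],[0,0,0]],[0,[0,0,0],[0,0,0]]]'
python3 - <<'E'
import st; from h import *; from bench import vision
a=vision.snapshot("top"); b=vision.snapshot("scene"); np.savez("pics/t4.npz",**a); np.savez("pics/s4.npz",**b)
c1=cv2.resize(a["color"][190:290,290:390],(400,400),interpolation=cv2.INTER_CUBIC)
c2=cv2.resize(b["color"][210:310,220:320],(400,400),interpolation=cv2.INTER_CUBIC)
cv2.imwrite("pics/c4.png",np.hstack([c1,c2])[:,:,::-1])
E
```

```text
time: 7.25
tool_pos: [0.5618, -0.0152, 0.0375]
ee_rot: [3.141, 0.001, 1.431]
wrist_force: [-0.3, 0.4, -0.2]
width: 0.094
finger_force: 0.0
time: 7.55
tool_pos: [0.5616, -0.0165, 0.0376]
ee_rot: [3.141, 0.0, 1.431]
wrist_force: [1.0, -0.1, -0.2]
width: 0.0943
finger_force: 0.0
time: 7.75
tool_pos: [0.5614, -0.0174, 0.0375]
ee_rot: [3.142, 0.0, 1.432]
wrist_force: [1.0, -0.2, -0.2]
width: 0.0939
finger_force: 0.0
t 7.75 tcp [ 0.5614 -0.0174  0.0375] rot [3.1416e+00 1.0000e-04 1.4315e+00] F [ 1.  -0.2 -0.2] w 0.0939
```

View pics/c4.png

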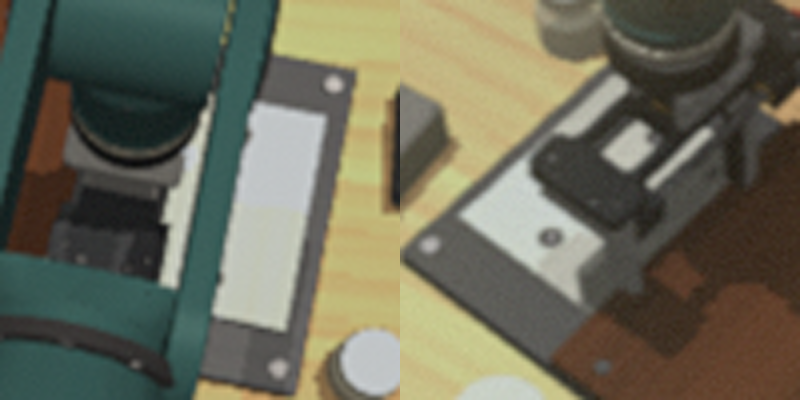

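The scene crop shows the pin tip inside hole_b at (551,237). The depth map will tell whether the plate has dropped.

```bash
cat > ht.py <<'E'
from h import *
def world(s):
    v,u=np.mgrid[:480,:640]; z=s["z_map"]; X=np.stack([(u-s["cx"])/s["fx"]*z,(v-s["cy"])/s["fy"]*z,z],-1); return (X-s["t"])@s["R"]
def plate(s,box):
    X=world(s); c=s["color"].astype(int); u0,v0,u1,v1=box
    m=np.zeros((480,640),bool); m[v0:v1,u0:u1]=1; m&=(c.min(2)>150)&(c.max(2)-c.min(2)<45)
    th=-.1413; R=np.array([[np.cos(th),np.sin(th)],[-np.sin(th),np.cos(th)]])
    P=X[m]; J=(P[:,:2]-[.551,-.083])@R.T
    k=(abs(J[:,0])<72)&(J[:,1]<.03)&(J[:,1]>-.06); P=P[k];J=J[k]
    for lo,hi in [(-.06,-.04),(-.04,-.02),(-.02,0),(0,.02)]:
        for a,b in[(-.08,0),(0,.08)]:
            q=(J[:,1]>lo)&(J[:,1]<hi)&(J[:,0]>a)&(J[:,0]<b)
            if q.sum()>5: print((lo,a),q.sum(),np.median(P[q,2]).round(4),end="; ")
    print()
E
python3 - <<'E'
from ht import *
for n in "34":
  for c,b in(("t",(330,210,375,275)),("s",(230,220,300,285))): print(c,n); plate(dict(np.load(f"pics/{c}{n}.npz")),b)
E
```

```text
t 3
(-0.04, -0.08) 167 0.0347; (-0.04, 0) 171 0.0339; (-0.02, -0.08) 210 0.0352; (-0.02, 0) 199 0.0347; (0, -0.08) 142 0.0349; (0, 0) 161 0.0351; 
s 3
(-0.06, 0) 7 0.0147; (-0.04, -0.08) 114 0.0346; (-0.04, 0) 135 0.0348; (-0.02, -0.08) 12 0.036; (-0.02, 0) 111 0.035; (0, -0.08) 55 0.0357; (0, 0) 94 0.0361; 
t 4
(-0.06, -0.08) 153 0.0239; (-0.06, 0) 156 0.0237; (-0.04, -0.08) 205 0.0239; (-0.04, 0) 199 0.0239; (-0.02, -0.08) 134 0.024; (-0.02, 0) 142 0.0239; 
s 4
(-0.06, -0.08) 80 0.0248; (-0.06, 0) 109 0.0246; (-0.04, 0) 129 0.0247; (-0.02, -0.08) 66 0.0245; (-0.02, 0) 104 0.0245; (0, -0.08) 19 0.0239; (0, 0) 104 0.0242;
```

The plate top is at 24 mm all over, so it is seated flat. I'll back off along the ledge and lift clear.

```bash
python3 -m crank '[[0,[0.005,0,0],[0,0,0]],[0,[0.015,0,0],[0,0,0]],[0,[0.02,0,-0.005],[0,0,0]],[0,[0.01,0,-0.03],[0,0,0]],[0,[0,0,-0.04],[0,0,0]],[0,[0,0,-0.04],[0,0,0]],[0,[0,0,-0.04],[0,0,0]],[0,[0.04,0,0],[0,0,0]]]'
python3 -m crank '[[0,[0.04,0,0],[0,0,0]],[0,[0.04,0,0],[0,0,0]],[0,[0.04,0,0],[0,0,0]],[0,[0.04,0,0],[0,0,0]],[0,[0.04,0,0],[0,0,0]],[0,[0,0,0],[0,0,0]],[0,[0,0,0],[0,0,0]]]'
python3 - <<'E'
import st; from ht import *; from bench import vision
a=vision.snapshot("top"); plate(a,(320,200,375,285)); cv2.imwrite("pics/end.png",a["color"][:,:,::-1])
E
```

```text
time: 8.65
tool_pos: [0.5775, 0.0702, 0.2008]
ee_rot: [3.127, -0.001, 1.427]
wrist_force: [1.2, 0.2, -0.1]
width: 0.0941
finger_force: 0.0
time: 9.35
tool_pos: [0.601, 0.2716, 0.1918]
ee_rot: [-3.141, 0.001, 1.434]
wrist_force: [-0.2, 0.3, 0.3]
width: 0.0942
finger_force: 0.0
t 9.35 tcp [0.601  0.2716 0.1918] rot [-3.1407e+00  7.0000e-04  1.4342e+00] F [-0.2  0.3  0.3] w 0.0942
(-0.06, -0.08) 172 0.024; (-0.06, 0) 163 0.0233; (-0.04, -0.08) 204 0.024; (-0.04, 0) 203 0.0234; (-0.02, -0.08) 190 0.0237; (-0.02, 0) 193 0.0238; (0, -0.08) 194 0.0242; (0, 0) 192 0.0237;
```

View pics/end.png

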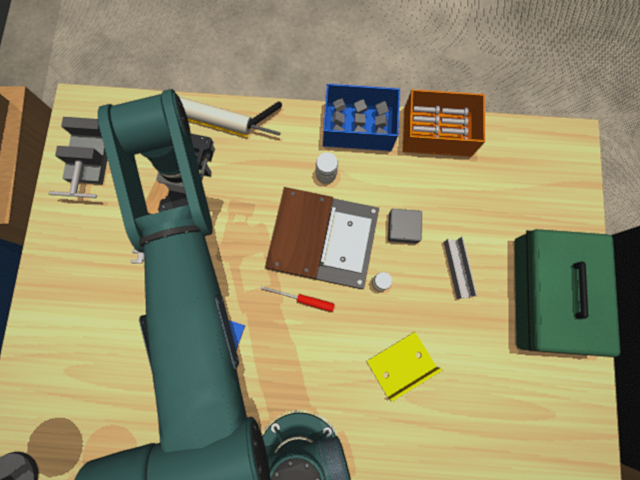

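The bracket sits flat on the bed with pins showing in both holes at (350,223) and (342,259). The hand is clear, and none of the bystanders in view has moved.

```bash
python3 -c "
from bench import robot; print(robot.close_job())"
```

```text
the job is handed in; nothing more can be done
None
```

The bracket was pushed over both pins and sits flat on the jig's bed (plate top measured at 24 mm all over); the hand was taken clear and the job handed in at about 9.4 s.

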